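Turn the sample-board leaf over its spine

TASK

On the bench an opened book of floor-finish samples has one stiff board leaf left sticking up at a slant on one side of its spine. With the fingertips or the outside of the fingers, push that leaf up and over the spine and press it down until it lies flat on the other side, then move clear. Only push it, do not pinch it between the fingers, and leave the wiper arm, funnel, cup and screwdriver where they are.

Things in the scene. Friction and masses are not known exactly. Their poses are not given: they have to be found in the camera images.
- book: the sample book, opened flat, fixed on the 3 mm rubber mat that covers the bench here. Black back board 190 mm along the spine (book x) by 315 mm across it (book y), 5 mm thick, with a fixed stack of sample boards on each side up to 20 mm above the origin. Origin at the centre of its underside, 3 mm above the work surface; x runs along the spine, z up. The leaf starts on the +y side and has to end on the -y side.
- spine (a point): centre of the spine rod (7 mm thick, with a steel lug 28 mm high at each end), on the hinge axis of the leaf, 24 mm above the book's origin; axes as the book's.
- leaf (a joint): angle of the loose leaf about the spine: 0 = flat on the +y side of the book, 1.57 = upright, 3.14 (its stop) = flat on the -y side. Starts between 0.5 and 0.95. The hinge is stiff: the leaf stays at any angle where it is left and does not fall by itself; about 2 N at its free edge, square to the board, turns it, but a push straight along the board towards the spine only jams it.
- leaf_mid (a point): middle of the leaf, 75 mm from the hinge axis, half-way through its thickness; x along the spine, y from the spine to the free edge, z normal to the board. The leaf is a pale board 5 mm thick, 170 mm along the spine; it reaches from the spine to 135 mm, with a tab 60 mm wide at the middle of the free edge that reaches to 150 mm; a stone-look sample sits on each face.
- leaf_edge (a point): middle of the leaf's free edge, at the end of the tab, 150 mm from the hinge axis; axes as leaf_mid.
- wiper_arm: black wiper arm, 440 mm long, 20 mm high or less, lying on the mat past the +x end of the book; origin under its middle, x along it. Leave alone.
- funnel: stainless funnel standing mouth down, 100 mm across, 115 mm high; origin at the centre of its underside. Beside the book. Leave alone.
- cup: white ceramic cup, 80 mm across, 90 mm high; origin at the centre of its underside. Beside the book. Leave alone.
- screwdriver: steel screwdriver with a black handle, about 200 mm long, lying on the mat off the -x end of the book; origin under its shaft axis, x along it towards the tip. Leave alone.

How it is judged:
On the way:
1. the leaf is pushed past upright (value of joint leaf above 1.75 rad), for 0.05 s.
At the end, for the whole second after the job is handed in: the leaf lies flat on the -y side of the book (hinge within 0.09 rad of its stop, about 5 degrees) and at rest; wiper arm, funnel, cup and screwdriver are each within 25 mm of where they started (value of joint leaf above 3.05 rad and velocity of joint leaf between -0.05 and 0.05 rad/s and distance of each of wiper_arm, funnel, cup, screwdriver from where it was at the start of the episode below 0.025 m); the robot touches nothing.
It fails at once if the leaf is pinched: the grasp point between the fingers lies inside the board (z of the grasp point in the frame of leaf_mid between -0.004 and 0.004 m and x of the grasp point in the frame of leaf_mid between -0.085 and 0.085 m and y of the grasp point in the frame of leaf_mid between -0.06 and 0.068 m).
It fails at once if the wiper arm is moved or lifted (distance of wiper_arm from where it was at the start of the episode above 0.025 m).
It fails at once if the funnel is moved or lifted (distance of funnel from where it was at the start of the episode above 0.025 m).
It fails at once if the cup is moved or lifted (distance of cup from where it was at the start of the episode above 0.025 m).
It fails at once if the screwdriver is moved or lifted (distance of screwdriver from where it was at the start of the episode above 0.025 m).
It also fails if it takes over 42 s, if anything falls off the work surface, if the arm or the gripper's body presses on something with over 40 N, if the wrist force passes 120 N, or if a joint passes its speed limit or range.

ROBOT

A 7-joint arm with a two-finger parallel gripper is mounted at the origin on the work surface. World frame = base frame: x ahead of the robot, y to its left, z up, the work surface at z = 0. Lengths are in m, angles in rad, forces in N, time in s.
With the tool pointing down it reaches from about 0.4 to 0.85 m from the base axis. Payload 10.4 kg.
Tool frame: the origin (TCP) lies midway between the tips of the shut fingers; the grasp point (between the pads) lies 19 mm behind it (r.tcp_to_grasp is the z of the grasp point in the tool frame, in m); z points along the fingers, x is the direction in which the jaws open and shut, and the axes are right-handed (so a half turn about z gives the same grasp; the last joint's range is limited). The gripper opens to 87 mm and grips with 3 to 60 N. Pads are 19 mm wide; open, the fingers measure 117 mm over their backs; the gripper's body (75 mm by 190 mm) begins 51 mm behind the grasp point.
Start: joints at [1.195, 0.332, -0.065, 1.46, 0.022, 1.35, -0.088], TCP at [0.216, -0.587, 0.223] pointing down, gripper open.
Joint ranges: [-2.6, 2.6], [-0.5, 2.12], [-1.47, 1.34], [0.16, 2.42], [-1.27, 4.41], [0.06, 2.06], [-2.6, 2.6]. Speed limits (rad/s): [2.22, 2.22, 2.79, 2.79, 3.14, 3.14, 3.14].

INTERFACE

Orientations are given as a unit quaternion [x, y, z, w].
In Python, from bench import r, camera, close_job gives the robot as it stands. The module is installed in compiled form; this text tells all that it offers.
- The arm moves only by the shell command python3 -m crank 'ROWS' [FORCE]. ROWS is JSON, a list of rows, each an object of numbers: "x", "y", "z": the shift along the tool's x, y, z scaled (see below); "ax", "ay", "az": the turn, a rotation vector about the tool's x, y, z scaled (see below); "claw": the closure, from -1 (fully open) to 1 (shut), so that 0 is half open. A call has exactly 5 rows; each row is the pose to reach, as a shift and turn from the pose commanded when the call began, along the tool's axes at that moment; what a row does not reach only later rows make up. The controller multiplies each number of a shift by 1 m and each number of a turn by 2 rad. A row lasts 1/12 s, in which the tool goes at most 41.7 mm and 7.16 degrees, less where a joint would pass 70% of its speed; a pose out of reach is approached as far as the arm can. A call with a number of a shift or a turn outside -1 to 1 is refused whole. A call with a gripper value outside its range is refused whole. The fingers move at their own pace and stop on an object; FORCE is the grip in N (left out, the last holds). Time passes only in rows, so rows that repeat a pose let the fingers close, or fill a call up. It gives the time, the measured TCP pose, the force and the opening at its end, in the units of the state.
- r.read_state(): the state, without advancing time (a new reading comes with each control period).
- camera(name): name is "side" or "top"; returns a dict with "color" (400x640x3 uint8, blue, green, red), "fx", "fy", "cx", "cy" (pixels), "D" ([k1, k2, p1, p2, k3] as OpenCV has them; the pictures are not rectified), "eye" and "orientation" of the camera in the world. Camera axes: x right, y down, z forward; pixel columns grow to the right and rows downward; lengths in m; the calibration is good to about 2 mm. A picture is of the moment at which its call begins. There is no depth.
- close_job(): hands the job in, once; it reports no verdict.
The state is a dict: "time": time; "joint_positions": joint angles; "joint_vel": joint speeds; "joint_torque": joint torques, N m; "ee_pos": TCP position; "eef_rot": TCP orientation; "ft_force": force on the tool from outside, world axes, zero at the start; "torque": the same for the moment, N m; "width": finger opening in m.
Only numpy, scipy, OpenCV 4.12 (cv2) and the standard library are available. Lean on these libraries where they do the work, as an engineer would, in place of code of your own. Each camera call takes 0.05 s, during which the arm holds its last target. There are 200 camera calls.

## Working session

There is one attempt and no reset: what is moved stays moved. The work goes in short steps, Python scripts to look and compute and a shell command to move; the robot and the scene stay as the last step left them, time stands still between calls to the robot, and variables do not carry over. Pictures are saved under pics/ and viewed, about 8 in all and at most 12, crops included, and the job is handed in when it is done.

```bash
mkdir -p pics
python3 - <<'E'
from bench import r,camera
import cv2
for n in("top","side"):
    c=camera(n); cv2.imwrite(f"pics/{n}0.png",c["color"])
    print(n,{k:c[k] for k in c if k!="color"})
print(r.read_state(), r.tcp_to_grasp)
E
```

```text
top {'fx': 479.49350599657964, 'fy': 479.49350599657964, 'cx': 314.38013264506657, 'cy': 192.10823172449582, 'D': array([-0.07272362,  0.        ,  0.        ,  0.        ,  0.        ]), 'eye': array([0.38923758, 0.07248549, 1.11265012]), 'orientation': array([ 0.70954953, -0.70020217,  0.06526631, -0.04468437])}
side {'fx': 484.32953589633615, 'fy': 484.32953589633615, 'cx': 319.59827030644294, 'cy': 196.5291627447604, 'D': array([-0.09715532,  0.        ,  0.        ,  0.        ,  0.        ]), 'eye': array([0.23024829, 1.02749495, 1.02530477]), 'orientation': array([-0.15635347,  0.90739194, -0.38577388,  0.05806872])}
{'time': 0.1, 'joint_positions': array([ 1.19538772,  0.33280946, -0.06468329,  1.46086841,  0.0215866 ,
        1.34988454, -0.08851156]), 'joint_vel': array([-0.00116053, -0.00177334,  0.00150826, -0.00352851, -0.00040688,
        0.00090332,  0.00013439]), 'joint_torque': array([ 1.70850853e-03, -6.24548435e+01,  2.50694569e-02, -3.90718603e+01,
       -6.12838520e-02,  3.66192183e-02,  8.12842632e-05]), 'ee_pos': array([ 0.21583082, -0.58618084,  0.22182767]), 'eef_rot': array([ 8.20220715e-01, -5.72046827e-01, -5.36774223e-04, -3.43968962e-04]), 'ft_force': array([-0.23349576, -0.40087177,  0.13411996]), 'torque': array([ 0.05563868, -0.05832508, -0.00469654]), 'width': 0.08711238226458073} -0.0187
```

View pics/top0.png

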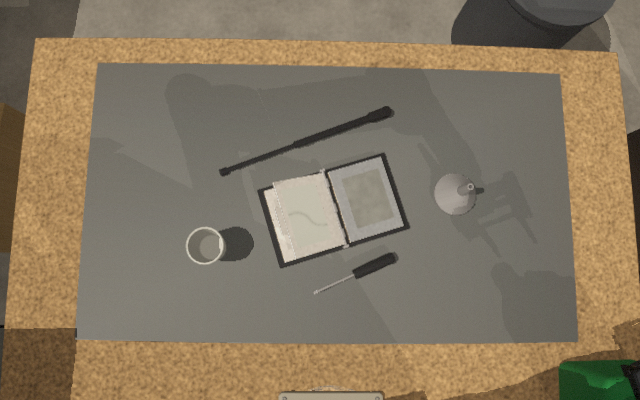

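View pics/side0.png

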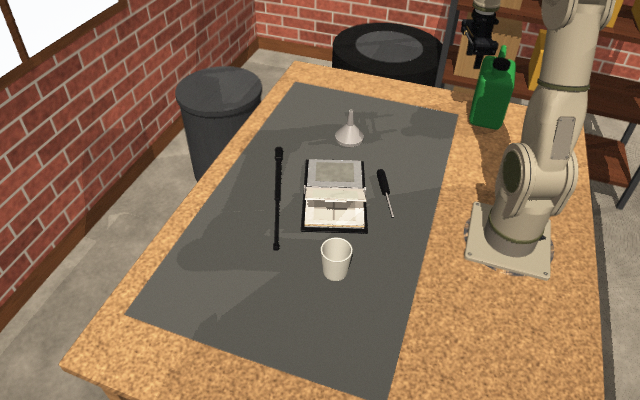

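The top view shows the book with corners at about (258,191), (384,154), (409,228), (281,267). The leaf slants on the left (+y) side, with the spine running (324,172)–(347,246). The cup is left at (206,246), the funnel right at (456,194), the wiper arm above and the screwdriver below. I'll zoom in on the book in both views and compute its pose.

```bash
cat > h.py <<'E'
import numpy as np,cv2
from scipy.spatial.transform import Rotation as R
from bench import r,camera
def ray(c,uv):
    K=np.array([[c["fx"],0,c["cx"]],[0,c["fy"],c["cy"]],[0,0,1]])
    p=cv2.undistortPoints(np.array([[uv]],float),K,c["D"])[0,0]
    return c["eye"],R.from_quat(c["orientation"]).apply([*p,1])
def plane(c,uv,z):
    e,d=ray(c,uv); return e+d*(z-e[2])/d[2]
def proj(c,P):
    K=np.array([[c["fx"],0,c["cx"]],[0,c["fy"],c["cy"]],[0,0,1]])
    q=R.from_quat(c["orientation"]).inv().apply(np.atleast_2d(P)-c["eye"])
    return cv2.projectPoints(q,np.zeros(3),np.zeros(3),K,c["D"])[0][:,0]
E
python3 - <<'E'
from h import *
t=camera("top");s=camera("side")
C=np.array([plane(t,p,.008) for p in[(258,191),(384,154),(409,228),(281,267)]])
print(C.round(4),C.mean(0)); 
ex=(C[0]+C[1]-C[2]-C[3]);print("yaw",np.arctan2(ex[1],ex[0]), [np.linalg.norm(C[i]-C[i-1]) for i in range(4)])
for n,p,z in[("cup",(206,246),.09),("fun",(470,186),.115),("sdr",(360,270),.01),("wip",(305,142),.01)]:print(n,plane(t,p,z))
print("wip ends",plane(t,(223,172),.01),plane(t,(390,111),.01))
a=cv2.resize(t["color"][145:275,245:420],None,fx=4,fy=4,interpolation=2)
b=cv2.resize(s["color"][145:240,290:380],None,fx=6,fy=6,interpolation=2)
cv2.imwrite("pics/a.png",a);cv2.imwrite("pics/b.png",b)
E
```

```text
[[ 0.5634  0.1725  0.008 ]
 [ 0.6572 -0.1234  0.008 ]
 [ 0.4817 -0.18    0.008 ]
 [ 0.389   0.1153  0.008 ]] [ 0.52283558 -0.003905    0.008     ]
yaw 0.3144465645071967 [np.float64(0.18349834871235066), np.float64(0.31041316885676995), np.float64(0.18431180999049848), np.float64(0.30956445280305195)]
cup [0.43085005 0.27184784 0.09      ]
fun [ 0.56454787 -0.29022674  0.115     ]
sdr [ 0.38416233 -0.06492344  0.01      ]
wip [0.68228807 0.06476592 0.01      ]
wip ends [0.60675872 0.25538827 0.01      ] [ 0.76354572 -0.13919634  0.01      ]
```

View pics/a.png

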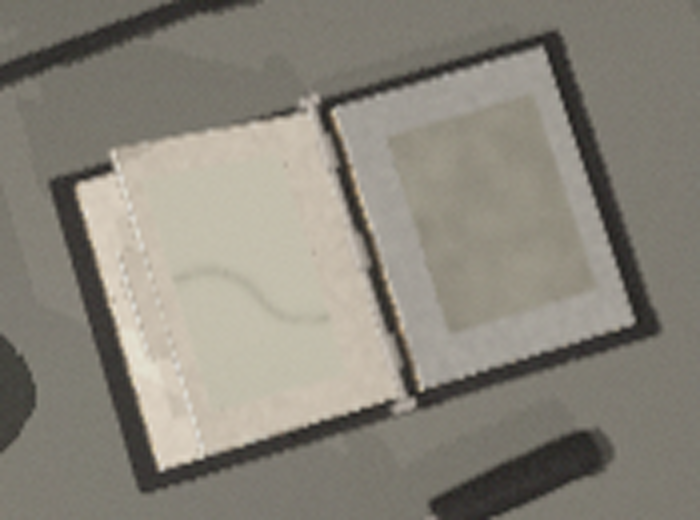

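View pics/b.png

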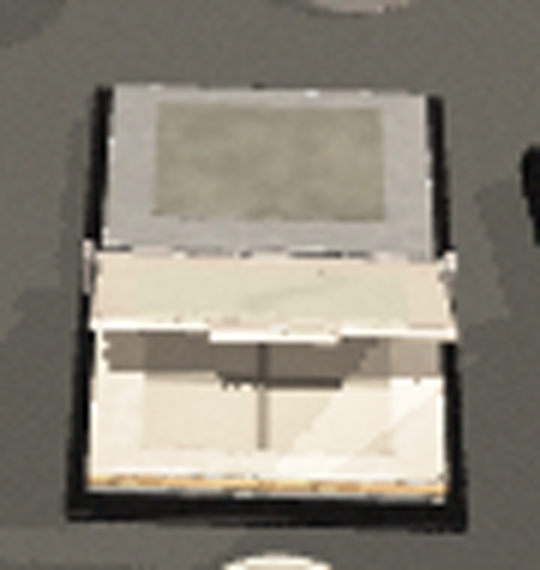

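The side crop shows the leaf slanting towards the cup, with free-edge corners at about (90,327) and (457,338) and the tab middle at about (275,338). Next I'll get the leaf angle and write a helper that turns targets in the book frame into row numbers.

```bash
cat >> h.py <<'E'
YAW=0.314; B=R.from_euler("z",YAW); SP=np.array([.523,-.004,.027])   # spine frame
def go(y,z,tilt,x=0.):
    "call numbers for TCP at spine-frame (x,y,z), fingers tilted (deg) towards -y"
    s=r.read_state(); q=R.from_quat(s["eef_rot"])
    P=SP+B.apply([x,y,z])
    Q=B*R.from_euler("x",180-tilt,degrees=True)   # tool x=book x, z down, leaning
    sh=q.inv().apply(P-s["ee_pos"]); rv=(q.inv()*Q).as_rotvec()
    print("target",P.round(3),"shift",sh.round(3),"turn/2",(rv/2).round(3))
def st():
    s=r.read_state(); q=R.from_quat(s["eef_rot"])
    b=B.inv().apply(s["ee_pos"]-SP); zt=B.inv().apply(q.apply([0,0,1])); xt=B.inv().apply(q.apply([1,0,0]))
    print("t",round(s["time"],2),"tcp in spine fr",b.round(3),"ztool",zt.round(2),"xtool",xt.round(2),"F",B.inv().apply(s["ft_force"]).round(1),"w",round(s["width"],3))
def edge(uv,c,x=0.):
    e,d=ray(c,uv); e=B.inv().apply(e-SP); d=B.inv().apply(d)
    p=e+d*(x-e[0])/d[0]; return p
E
python3 - <<'E'
from h import *
t=camera("top");s=camera("side")
print("lugs",plane(t,(323,170.8),.05),plane(t,(345.75,246),.05))
# triangulate free-edge corners from two views (top crop /4, side crop /6)
for n,a,b in[("far",(245+113/4,145+150/4),(290+90/6,145+327/6)),("near",(245+203/4,145+457/4),(290+457/6,145+338/6))]:
    e1,d1=ray(t,a);e2,d2=ray(s,b)
    k=np.linalg.lstsq(np.c_[d1,-d2],e2-e1,rcond=None)[0]
    P=(e1+k[0]*d1+e2+k[1]*d2)/2; p=B.inv().apply(P-SP)
    print(n,P.round(3),"spine fr",p.round(3),"r",np.hypot(p[1],p[2]),"ang",np.arctan2(p[2],p[1]),"gap",np.linalg.norm(e1+k[0]*d1-e2-k[1]*d2))
go(.19,.23,0)
E
```

```text
lugs [0.60532812 0.02339843 0.05      ] [ 0.43665056 -0.02837738  0.05      ]
far [0.57  0.133 0.087] spine fr [0.087 0.116 0.06 ] r 0.13036894125862047 ang 0.47922637364608767 gap 0.0009604257015570166
near [0.407 0.082 0.087] spine fr [-0.084  0.117  0.06 ] r 0.13182961434878596 ang 0.4747046859536283 gap 0.0021449230955621185
target [0.464 0.177 0.257] shift [-0.63  -0.497 -0.034] turn/2 [-0.     0.    -0.766]
```

Leaf at about 0.5 rad, with the tab edge near y=0.13, z=0.07 in the spine frame. I'll shut the fingers and travel high over the book.

```bash
python3 -m crank '[{"x":-0.024,"y":-0.032,"z":-0.012,"az":-0.06,"claw":1},{"x":-0.048,"y":-0.064,"z":-0.024,"az":-0.12,"claw":1},{"x":-0.072,"y":-0.096,"z":-0.036,"az":-0.18,"claw":1},{"x":-0.096,"y":-0.128,"z":-0.048,"az":-0.24,"claw":1},{"x":-0.12,"y":-0.16,"z":-0.06,"az":-0.3,"claw":1}]' 10
python3 -c "
from h import *
st();go(-.1,.26,0);go(.17,.2,0)"
```

```text
t 0.3 tcp in spine fr [-0.472 -0.459  0.195] ztool [-0.  0. -1.] xtool [ 0.04 -1.   -0.  ] F [ 0.2 -0.4 -0. ] w 0.087
target [ 0.554 -0.099  0.287] shift [-0.341 -0.486 -0.065] turn/2 [-0.     0.    -0.766]
target [0.47  0.158 0.227] shift [-0.61  -0.496 -0.004] turn/2 [-0.     0.    -0.766]schema error: expected keys x, y, z, ax, ay, az, claw
```

All keys are required in every row.

```bash
python3 -m crank '[{"x":-0.024,"y":-0.032,"z":-0.012,"ax":0,"ay":0,"az":-0.06,"claw":1},{"x":-0.048,"y":-0.064,"z":-0.024,"ax":0,"ay":0,"az":-0.12,"claw":1},{"x":-0.072,"y":-0.096,"z":-0.036,"ax":0,"ay":0,"az":-0.18,"claw":1},{"x":-0.096,"y":-0.128,"z":-0.048,"ax":0,"ay":0,"az":-0.24,"claw":1},{"x":-0.12,"y":-0.16,"z":-0.06,"ax":0,"ay":0,"az":-0.3,"claw":1}]' 10
python3 -c "
from h import *
st();go(-.1,.26,0);go(.17,.2,0)"
```

```text
time: 0.72
ee_pos: [0.325, -0.4172, 0.2831]
eef_rot: [0.954, -0.301, 0.0, 0.0]
ft_force: [1.7, -0.8, -0.0]
width: 0.0617
t 0.72 tcp in spine fr [-0.316 -0.332  0.256] ztool [-0. -0. -1.] xtool [ 0.6 -0.8  0. ] F [ 1.3 -1.2 -0. ] w 0.062
target [ 0.554 -0.099  0.287] shift [ 0.004 -0.392 -0.004] turn/2 [ 0.    -0.    -0.463]
target [0.47  0.158 0.227] shift [-0.211 -0.554  0.056] turn/2 [ 0.    -0.    -0.463]
```

```bash
python3 -m crank '[{"x":0,"y":-0.04,"z":0,"ax":0,"ay":0,"az":-0.06,"claw":1},{"x":0,"y":-0.08,"z":0,"ax":0,"ay":0,"az":-0.12,"claw":1},{"x":0,"y":-0.12,"z":0,"ax":0,"ay":0,"az":-0.18,"claw":1},{"x":0,"y":-0.16,"z":0,"ax":0,"ay":0,"az":-0.24,"claw":1},{"x":0,"y":-0.2,"z":0,"ax":0,"ay":0,"az":-0.3,"claw":1}]' 10
python3 -c "
from h import *
st();go(-.1,.26,0);go(.17,.2,0)"
```

```text
time: 1.13
ee_pos: [0.441, -0.2542, 0.2827]
eef_rot: [1.0, -0.006, 0.0, 0.0]
ft_force: [1.3, -0.5, -0.6]
width: 0.0283
t 1.13 tcp in spine fr [-0.155 -0.213  0.256] ztool [ 0. -0. -1.] xtool [ 0.95 -0.32  0.  ] F [ 1.1 -0.9 -0.6] w 0.028
target [ 0.554 -0.099  0.287] shift [ 0.111 -0.157 -0.004] turn/2 [ 0.    -0.    -0.163]
target [0.47  0.158 0.227] shift [ 0.024 -0.412  0.055] turn/2 [ 0.    -0.    -0.163]
```

```bash
python3 -m crank '[{"x":0.02,"y":-0.035,"z":0,"ax":0,"ay":0,"az":-0.04,"claw":1},{"x":0.04,"y":-0.07,"z":0,"ax":0,"ay":0,"az":-0.08,"claw":1},{"x":0.05,"y":-0.11,"z":0,"ax":0,"ay":0,"az":-0.12,"claw":1},{"x":0.05,"y":-0.15,"z":0,"ax":0,"ay":0,"az":-0.163,"claw":1},{"x":0.05,"y":-0.19,"z":0,"ax":0,"ay":0,"az":-0.163,"claw":1}]' 10
python3 -c "
from h import *
st();go(.17,.2,30)"
```

```text
time: 1.55
ee_pos: [0.4938, -0.0648, 0.2823]
eef_rot: [0.988, 0.156, 0.0, -0.0]
ft_force: [0.6, -0.4, 0.2]
width: 0.0017
t 1.55 tcp in spine fr [-0.047 -0.049  0.255] ztool [ 0.  0. -1.] xtool [1. 0. 0.] F [ 0.5 -0.6  0.2] w 0.002
target [0.47  0.158 0.227] shift [ 0.047 -0.219  0.055] turn/2 [-0.262 -0.    -0.   ]
```

```bash
python3 -m crank '[{"x":0.01,"y":-0.04,"z":0,"ax":-0.052,"ay":0,"az":0,"claw":1},{"x":0.02,"y":-0.08,"z":0,"ax":-0.104,"ay":0,"az":0,"claw":1},{"x":0.03,"y":-0.12,"z":0.01,"ax":-0.156,"ay":0,"az":0,"claw":1},{"x":0.04,"y":-0.16,"z":0.02,"ax":-0.21,"ay":0,"az":0,"claw":1},{"x":0.047,"y":-0.198,"z":0.03,"ax":-0.262,"ay":0,"az":0,"claw":1}]' 10
python3 - <<'E'
from h import *
st();go(.165,.10,30);go(.16,.025,30)
t=camera("top")["color"];s=camera("side")["color"]
cv2.imwrite("pics/c.png",np.hstack([t[100:380,170:500],s[60:340,220:560]]))
E
```

```text
time: 1.97
ee_pos: [0.4805, 0.1208, 0.2579]
eef_rot: [0.956, 0.147, 0.04, 0.249]
ft_force: [1.8, -1.0, -0.8]
width: 0.0006
t 1.97 tcp in spine fr [-0.002  0.132  0.231] ztool [-0.   -0.49 -0.87] xtool [ 1.   -0.01  0.  ] F [ 1.4 -1.5 -0.8] w 0.001
target [0.472 0.153 0.127] shift [ 0.001 -0.093  0.098] turn/2 [-0.007  0.001 -0.004]
target [0.474 0.148 0.052] shift [ 0.001 -0.125  0.166] turn/2 [-0.007  0.001 -0.004]
```

View pics/c.png

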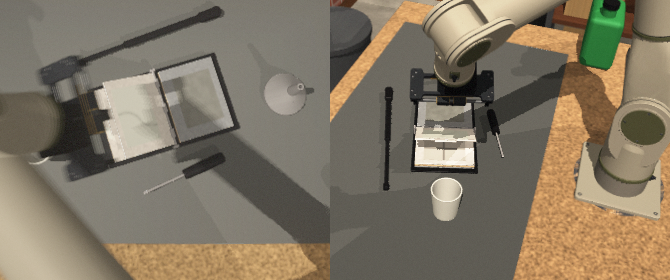

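The gripper (190 mm body along the spine) is above the leaf's free edge, clear of the cup. Going down outside the free edge.

```bash
python3 -m crank '[{"x":0,"y":-0.03,"z":0,"ax":0,"ay":0,"az":0,"claw":1},{"x":0,"y":-0.06,"z":0.02,"ax":0,"ay":0,"az":0,"claw":1},{"x":0,"y":-0.08,"z":0.05,"ax":0,"ay":0,"az":0,"claw":1},{"x":0,"y":-0.085,"z":0.08,"ax":0,"ay":0,"az":0,"claw":1},{"x":0,"y":-0.085,"z":0.098,"ax":0,"ay":0,"az":0,"claw":1}]' 10
python3 -c "
from h import *
st();go(.16,.03,30)"
```

```text
time: 2.48
ee_pos: [0.4697, 0.1444, 0.1258]
eef_rot: [0.957, 0.15, 0.034, 0.246]
ft_force: [-0.2, -0.6, -0.0]
width: 0.0004
t 2.48 tcp in spine fr [-0.005  0.158  0.099] ztool [-0.01 -0.48 -0.88] xtool [ 1.   -0.01 -0.01] F [-0.4 -0.5 -0. ] w 0.0
target [0.474 0.148 0.057] shift [ 0.005 -0.035  0.059] turn/2 [-0.011  0.005  0.   ]
```

```bash
python3 -m crank '[{"x":0,"y":-0.015,"z":0.015,"ax":0,"ay":0,"az":0,"claw":1},{"x":0.002,"y":-0.025,"z":0.035,"ax":0,"ay":0,"az":0,"claw":1},{"x":0.005,"y":-0.035,"z":0.055,"ax":0,"ay":0,"az":0,"claw":1},{"x":0.005,"y":-0.035,"z":0.06,"ax":0,"ay":0,"az":0,"claw":1},{"x":0.005,"y":-0.035,"z":0.06,"ax":0,"ay":0,"az":0,"claw":1}]' 10
python3 -c "
from h import *
st();go(.105,.035,30);go(.09,.1,30)"
```

```text
time: 2.9
ee_pos: [0.4744, 0.1467, 0.0586]
eef_rot: [0.957, 0.149, 0.034, 0.247]
ft_force: [-0.4, 0.1, 0.3]
width: 0.0006
t 2.9 tcp in spine fr [0.    0.158 0.032] ztool [-0.01 -0.48 -0.88] xtool [ 1.   -0.01 -0.01] F [-0.3  0.2  0.3] w 0.001
target [0.491 0.096 0.062] shift [0.    0.048 0.023] turn/2 [-0.01   0.005 -0.001]
target [0.495 0.082 0.127] shift [-0.     0.093 -0.027] turn/2 [-0.01   0.005 -0.001]
```

```bash
python3 -m crank '[{"x":0,"y":0.02,"z":0.01,"ax":0,"ay":0,"az":0,"claw":1},{"x":0,"y":0.048,"z":0.022,"ax":0,"ay":0,"az":0,"claw":1},{"x":0,"y":0.06,"z":0.012,"ax":0,"ay":0,"az":0,"claw":1},{"x":0,"y":0.075,"z":0.002,"ax":0,"ay":0,"az":0,"claw":1},{"x":0,"y":0.09,"z":-0.003,"ax":0,"ay":0,"az":0,"claw":1}]' 10
python3 - <<'E'
from h import *
st();go(.06,.1,30);go(.02,.115,30);go(-.02,.115,30)
s=camera("side")["color"]
cv2.imwrite("pics/d.png",cv2.resize(s[100:260,250:430],None,fx=3,fy=3))
E
```

```text
time: 3.32
ee_pos: [0.4991, 0.0744, 0.1083]
eef_rot: [0.957, 0.149, 0.037, 0.246]
ft_force: [0.2, 0.5, -0.7]
width: 0.0004
t 3.32 tcp in spine fr [0.002 0.082 0.081] ztool [-0.01 -0.48 -0.88] xtool [ 1.   -0.01 -0.  ] F [ 0.4  0.4 -0.7] w 0.0
target [0.504 0.053 0.127] shift [-0.001  0.028 -0.006] turn/2 [-0.01   0.003 -0.002]
target [0.517 0.015 0.142] shift [-0.001  0.071  0.   ] turn/2 [-0.01   0.003 -0.002]
target [ 0.529 -0.023  0.142] shift [-0.001  0.106  0.02 ] turn/2 [-0.01   0.003 -0.002]
```

View pics/d.png

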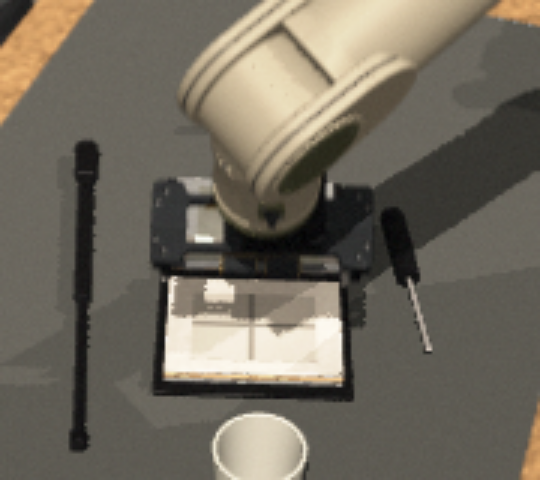

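The leaf has been raised: the +y stack is now in view below the gripper, with the cup, wiper arm and screwdriver unmoved. Continuing over the top.

```bash
python3 -m crank '[{"x":0,"y":0.028,"z":-0.006,"ax":0,"ay":0,"az":0,"claw":1},{"x":0,"y":0.05,"z":-0.003,"ax":0,"ay":0,"az":0,"claw":1},{"x":0,"y":0.071,"z":0,"ax":0,"ay":0,"az":0,"claw":1},{"x":0,"y":0.09,"z":0.008,"ax":0,"ay":0,"az":0,"claw":1},{"x":0,"y":0.106,"z":0.02,"ax":0,"ay":0,"az":0,"claw":1}]' 10
python3 - <<'E'
from h import *
st();go(-.05,.1,30);go(-.08,.075,30);go(-.1,.04,30)
E
```

```text
time: 3.78
ee_pos: [0.5307, -0.0237, 0.1415]
eef_rot: [0.957, 0.148, 0.037, 0.246]
ft_force: [-0.2, 1.6, -0.9]
width: 0.0004
t 3.78 tcp in spine fr [ 0.001 -0.021  0.114] ztool [-0.   -0.48 -0.88] xtool [ 1.   -0.01 -0.  ] F [ 0.3  1.6 -0.9] w 0.0
target [ 0.538 -0.052  0.127] shift [-0.001  0.018  0.027] turn/2 [-0.01   0.003 -0.002]
target [ 0.548 -0.08   0.102] shift [-0.001  0.033  0.063] turn/2 [-0.01   0.003 -0.002]
target [ 0.554 -0.099  0.067] shift [-0.001  0.033  0.103] turn/2 [-0.01   0.003 -0.002]
```

```bash
python3 -m crank '[{"x":0,"y":0.01,"z":0.013,"ax":0,"ay":0,"az":0,"claw":1},{"x":0,"y":0.018,"z":0.027,"ax":0,"ay":0,"az":0,"claw":1},{"x":0,"y":0.026,"z":0.045,"ax":0,"ay":0,"az":0,"claw":1},{"x":0,"y":0.033,"z":0.063,"ax":0,"ay":0,"az":0,"claw":1},{"x":0,"y":0.033,"z":0.083,"ax":0,"ay":0,"az":0,"claw":1}]' 10
python3 - <<'E'
from h import *
st();go(-.105,.03,30);go(-.11,.01,30)
E
```

```text
time: 4.2
ee_pos: [0.5511, -0.0906, 0.0823]
eef_rot: [0.957, 0.148, 0.036, 0.247]
ft_force: [0.6, -0.0, 0.8]
width: 0.0005
t 4.2 tcp in spine fr [-0.    -0.091  0.055] ztool [-0.01 -0.48 -0.88] xtool [ 1.   -0.01 -0.  ] F [ 0.6 -0.2  0.8] w 0.001
target [ 0.555 -0.104  0.057] shift [0.    0.    0.029] turn/2 [-0.01   0.004 -0.002]
target [ 0.557 -0.109  0.037] shift [ 0.    -0.005  0.049] turn/2 [-0.01   0.004 -0.002]
```

```bash
python3 -m crank '[{"x":0,"y":0,"z":0.015,"ax":0,"ay":0,"az":0,"claw":1},{"x":0,"y":-0.001,"z":0.027,"ax":0,"ay":0,"az":0,"claw":1},{"x":0,"y":-0.003,"z":0.037,"ax":0,"ay":0,"az":0,"claw":1},{"x":0,"y":-0.005,"z":0.045,"ax":0,"ay":0,"az":0,"claw":1},{"x":0,"y":-0.005,"z":0.047,"ax":0,"ay":0,"az":0,"claw":1}]' 10
python3 -c "
from h import *
st()"
```

```text
time: 4.62
ee_pos: [0.5551, -0.1066, 0.0375]
eef_rot: [0.957, 0.149, 0.035, 0.246]
ft_force: [-1.3, -0.4, 0.5]
width: 0.0004
t 4.62 tcp in spine fr [-0.001 -0.107  0.01 ] ztool [-0.01 -0.48 -0.88] xtool [ 1.   -0.01 -0.01] F [-1.4 -0.   0.5] w 0.0
```

```bash
python3 -m crank '[{"x":0,"y":0,"z":0.001,"ax":0,"ay":0,"az":0,"claw":1},{"x":0,"y":-0.001,"z":0.002,"ax":0,"ay":0,"az":0,"claw":1},{"x":0,"y":-0.001,"z":0.003,"ax":0,"ay":0,"az":0,"claw":1},{"x":0,"y":-0.002,"z":0.004,"ax":0,"ay":0,"az":0,"claw":1},{"x":0,"y":-0.002,"z":0.004,"ax":0,"ay":0,"az":0,"claw":1}]' 10
python3 -c "
from h import *
st()"
```

```text
time: 5.03
ee_pos: [0.556, -0.1069, 0.0348]
eef_rot: [0.957, 0.149, 0.036, 0.247]
ft_force: [0.2, 0.2, 1.4]
width: 0.0005
t 5.03 tcp in spine fr [-0.    -0.108  0.008] ztool [-0.01 -0.48 -0.88] xtool [ 1.   -0.01 -0.  ] F [0.2 0.2 1.4] w 0.001
```

```bash
python3 -m crank '[{"x":0,"y":0,"z":0.001,"ax":0,"ay":0,"az":0,"claw":1},{"x":0,"y":-0.001,"z":0.002,"ax":0,"ay":0,"az":0,"claw":1},{"x":0,"y":-0.001,"z":0.003,"ax":0,"ay":0,"az":0,"claw":1},{"x":0,"y":-0.002,"z":0.003,"ax":0,"ay":0,"az":0,"claw":1},{"x":0,"y":-0.002,"z":0.003,"ax":0,"ay":0,"az":0,"claw":1}]' 10
python3 -c "
from h import *
st()"
```

```text
time: 5.45
ee_pos: [0.5565, -0.107, 0.0334]
eef_rot: [0.957, 0.148, 0.037, 0.248]
ft_force: [-9.9, 3.0, 23.9]
width: 0.0002
t 5.45 tcp in spine fr [ 0.    -0.108  0.006] ztool [-0.01 -0.49 -0.87] xtool [ 1.   -0.01 -0.  ] F [-8.5  5.9 23.9] w 0.0
```

The force jumped to 24 N with the tip at flat-board height, so the leaf is on its stop. Backing straight out.

```bash
python3 -m crank '[{"x":0,"y":0.01,"z":-0.02,"ax":0,"ay":0,"az":0,"claw":1},{"x":0,"y":0.02,"z":-0.05,"ax":0,"ay":0,"az":0,"claw":1},{"x":0,"y":0.03,"z":-0.09,"ax":0,"ay":0,"az":0,"claw":1},{"x":0,"y":0.04,"z":-0.13,"ax":0,"ay":0,"az":0,"claw":1},{"x":0,"y":0.05,"z":-0.17,"ax":0,"ay":0,"az":0,"claw":1}]' 10
python3 -m crank '[{"x":0,"y":0,"z":-0.03,"ax":0,"ay":0,"az":0,"claw":1},{"x":0,"y":-0.04,"z":-0.05,"ax":0,"ay":0,"az":0,"claw":1},{"x":0,"y":-0.08,"z":-0.06,"ax":0,"ay":0,"az":0,"claw":1},{"x":0,"y":-0.12,"z":-0.07,"ax":0,"ay":0,"az":0,"claw":1},{"x":0,"y":-0.16,"z":-0.08,"ax":0,"ay":0,"az":0,"claw":1}]' 10
python3 - <<'E'
from h import *
st()
t=camera("top")["color"];s=camera("side")["color"]
cv2.imwrite("pics/e.png",np.hstack([t[90:330,170:510],s[90:330,240:580]]))
E
```

```text
time: 5.87
ee_pos: [0.5442, -0.0694, 0.2056]
eef_rot: [0.957, 0.149, 0.036, 0.246]
ft_force: [0.9, -0.4, 0.2]
width: 0.0005
time: 6.28
ee_pos: [0.4906, 0.1, 0.1976]
eef_rot: [0.957, 0.148, 0.036, 0.247]
ft_force: [1.1, -0.1, -0.0]
width: 0.0003
t 6.28 tcp in spine fr [0.001 0.109 0.171] ztool [-0.01 -0.48 -0.88] xtool [ 1.   -0.01 -0.  ] F [ 1.1 -0.5 -0. ] w 0.0
```

View pics/e.png

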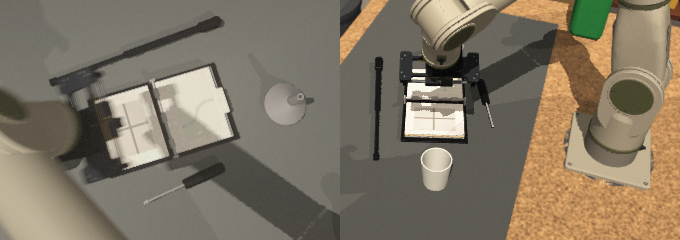

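The leaf now lies on the -y side with its tab at the right edge, and the other objects look unmoved. I'll move higher to clear the side view and compare the leaf's free edge with the flat prediction.

```bash
python3 -m crank '[{"x":0,"y":0,"z":-0.04,"ax":0,"ay":0,"az":0,"claw":1},{"x":0,"y":0,"z":-0.08,"ax":0,"ay":0,"az":0,"claw":1},{"x":0,"y":0,"z":-0.1,"ax":0,"ay":0,"az":0,"claw":1},{"x":0,"y":0,"z":-0.1,"ax":0,"ay":0,"az":0,"claw":1},{"x":0,"y":0,"z":-0.1,"ax":0,"ay":0,"az":0,"claw":1}]' 10
python3 - <<'E'
from h import *
st()
t=camera("top");im=t["color"]
x0,y0=310,140
a=cv2.resize(im[y0:y0+120,x0:x0+120],None,fx=5,fy=5,interpolation=2)
for th,col in[(3.14,(0,0,255)),(2.95,(255,0,0))]:
    c=[(x,ry*np.cos(th)-.0025*np.sin(th),ry*np.sin(th)-.0025*np.cos(th)) for x,ry in[(-.085,.135),(.085,.135),(-.03,.15),(.03,.15)]]
    for p in proj(t,SP+B.apply(c)):cv2.circle(a,tuple(int(v) for v in (p-[x0,y0]+.5)*5),3,col,-1)
cv2.imwrite("pics/f.png",a)
for n,p,z in[("cup",(206,246),.09)]:pass
E
```

```text
time: 6.8
ee_pos: [0.4774, 0.1455, 0.2855]
eef_rot: [0.957, 0.149, 0.037, 0.246]
ft_force: [0.1, 0.4, -0.3]
width: 0.0005
t 6.8 tcp in spine fr [0.003 0.156 0.259] ztool [-0.01 -0.48 -0.88] xtool [ 1.   -0.01 -0.  ] F [ 0.2  0.3 -0.3] w 0.001
```

View pics/f.png

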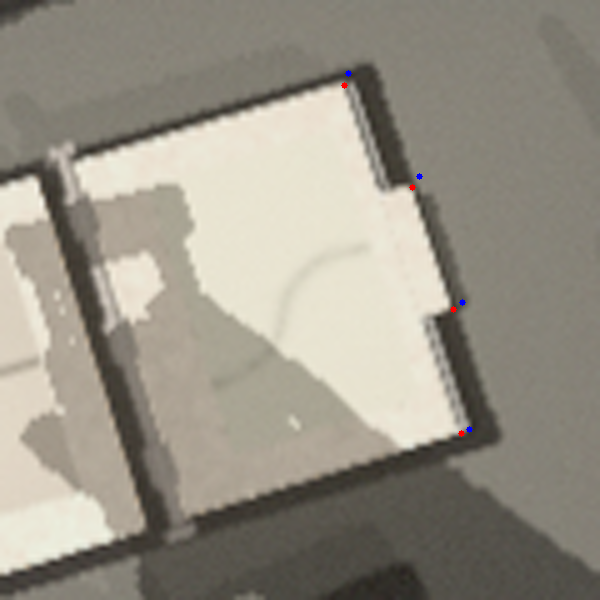

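The free-edge corners, (345,85), (412,188), (453,308) and (462,432) in the crop, coincide with the red flat prediction and not the blue one for 2.95 rad. The arm is clear, so I'm handing in.

```bash
python3 -c "
from bench import close_job
print(close_job())"
```

```text
the job is handed in; nothing more can be done
None
```

I flipped the leaf over the spine and pressed it flat on the -y side, then handed the job in at about 6.8 s on the robot's clock, against the 42 s limit. `close_job()` gives no verdict, so the result rests on my own checks.

- **Move:** With the fingers shut and tilted 30°, I came in under the free edge, which started at about 0.5 rad. I pushed the leaf up and over with the outside of the fingers and pressed it down with the tips. It was never between the fingers.
- **Leaf flat:** The press reached 24 N up on the tool (about 26 N in all) with the tips at flat-board height. In the last top picture the leaf's four free-edge corners lie on the prediction for 3.14 rad, clearly apart from the one for 2.95 rad.
- **Past upright:** I did not measure the 1.75 rad crossing directly, but the leaf had to pass it to end up on the other side.
- **Arm clear:** After I backed off, the tool force was about zero and the tip was about 0.29 m above the work surface.
- **Other objects:** The wiper arm, funnel, cup and screwdriver look unmoved, and the arm never came near enough to touch them as far as I could tell. I judged this by eye and did not measure their positions again. The arm hid the cup from the top camera after the flip, so the cup was seen only from the side.

No check failed or disagreed. My first move command was refused because some row keys were missing, and it moved nothing.

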